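# Flip the ratchet pawl and clamp the injector

### The arm

A 6-joint arm with a two-finger parallel gripper is mounted at the origin on the work surface. World frame = base frame: x ahead of the robot, y to its left, z up, the work surface at z = 0. Lengths are in m, angles in rad, forces in N, time in s.
With the tool pointing down it reaches from about 0.375 to 0.9 m from the base axis. Payload 3.1 kg.
Tool frame: the origin (TCP) lies between the finger pads; the fingertips stand manip.nose_length ahead of it and the grasp point (between the pads) lies 5 mm behind it (manip.nose_length is the distance from the TCP to the fingertips, in m); z points along the fingers, y is the line along which they close (so a half turn about z gives the same grasp; the last joint's range is limited). The gripper opens to 85 mm and grips with 20 to 120 N. Pads are 22 mm wide; open, the fingers measure 114 mm over their backs; the gripper's body (76 mm by 85 mm) begins 54 mm behind the grasp point. The pads swing forward as they close: fully open they stand 13 mm farther back than shut.
Start: joints at [-1.401, 0.527, 1.433, -0, 1.181, -0.178], TCP at [0.214, -0.587, 0.245] pointing down, gripper open.
Joint ranges: [-3.08, 3.08], [-0.75, 2.2], [0.22, 2.44], [-1.43, 4.57], [0, 2.65], [-2.85, 2.85]. Speed limits (rad/s): [2.79, 2.79, 3.14, 3.14, 3.14, 3.14].

### API

Orientations are given as a unit quaternion [x, y, z, w].
In Python, from station import monitor, eyes, job, manip gives the robot as it stands.
- The arm moves only by the shell command python3 -m pendant 'ROWS' [FORCE]. ROWS is JSON, a list that holds one entry, the list of rows, each a list of 7 numbers: the shift along the tool's x, y, z as a fraction of full scale, then the turn, a rotation vector about the tool's x, y, z as a fraction of full scale, then the opening, from 0 (shut) to 1 (fully open). A call has 1 to 20 rows; each row shifts and turns the commanded pose from where the row before left it, along the tool's axes as they then stand; what a row does not reach is not made up. Full scale, the value 1, is 800 mm for a shift and 0.12 rad for a turn. A row lasts 1/10 s, in which the tool goes at most 50 mm and 8.59 degrees, less where a joint would pass 70% of its speed; a pose out of reach is approached as far as the arm can. A call with a number of a shift or a turn outside -1 to 1 is refused whole. A call with a gripper value outside its range is refused whole. The fingers move at their own pace and stop on an object; FORCE is the grip in N (left out, the last holds). Time passes only in rows, so rows that do not move let the fingers close. It gives the time, the measured TCP pose, the force, the opening and the grip force at its end, in the units of the state.
- monitor.sense(): the state, without advancing time (a new reading comes with each control period).
- eyes.snapshot(name): name is "scene" or "side" or "wrist"; returns a dict with "pixels" (400x640x3 uint8, red, green, blue), "depth" (400x640 float32, m along the optical axis (not along the pixel's ray), 0 where there is no reading), "intrinsics" (3x3 intrinsics, pixels), "k1" (the pictures are not rectified: a ray, as slopes to the right and down, at radius r is drawn at 1 + k1 r^2 times it, then the intrinsics apply), "eye" and "attitude" of the camera in the world. Camera axes: x right, y down, z forward; pixel columns grow to the right and rows downward; lengths in m; the calibration is good to about 2 mm. A picture is of the moment at which its call begins.
- job.sign_off(): hands the job in; it is judged then, once.
The state is a dict: "t": time; "q": joint angles; "qd": joint speeds; "tau": joint torques, N m; "tcp_pos": TCP position; "tool_rot": TCP orientation; "force": force on the tool from outside, world axes, zero at the start; "ft_torque": the same for the moment, N m; "finger_gap": opening from 0.0 (shut) to 1.0 (fully open); "gripper_force": force on a finger pad.
Only numpy, scipy, OpenCV 4.12 (cv2) and the standard library are available. Lean on these libraries where they do the work, as an engineer would, in place of code of your own. Each camera call takes 0.05 s, during which the arm holds its last target. There are 200 camera calls.

### The job

Clamp the injector down in the green fixture: flip the red pawl lever on the ratchet head over to the green (tighten) side, then work the ratchet handle back and forth by its black grip until the clamp strap is down on the injector and the handle pulls up firmly tight, about 12 N at the grip and never more than 20 N. Leave the lever on the green side, let go of everything, and do not disturb the other things on the bench.

Things in the scene. Friction and masses are not known exactly. Their poses are not given: they have to be found in the camera images.
- fixture: green clamping fixture, fixed to the bench; base plate 200 x 130 x 14 mm. Origin: on the bench under the vertical spindle axis; z up; its -x points along the ratchet handle's middle position, its +x towards the injector. From bottom to top on the spindle: strap, 74 mm toothed wheel (hidden angle, 16 teeth), ratchet head with handle
- axis (a point): point on the spindle axis, 106 mm above the bench, at the height of the pawl lever's pivot; same axes as the fixture
- handle (a joint): swing of the ratchet handle about the spindle axis, rad: 0 = arm along the fixture's -x, positive = clockwise seen from above = the tightening stroke; stops at -0.85 and +0.85. Turns with a drag of about 1.5 N at the grip when ratcheting back and about 4 N when it drives the spindle
- grip (a point): middle of the black upright grip on the end of the handle, 120 mm from the spindle axis: a round post 22 mm in diameter, from 112 to 164 mm above the bench; this point is 145 mm up. The steel arm below it has its top at 113 mm and is 20 mm wide
- pawl_lever (a joint): tilt of the red pawl lever, rad: about -0.35 = leaning to the white mark (the handle drives the spindle counter-clockwise, loosening, and slips clockwise); +0.35 = leaning to the green mark (drives clockwise, tightening, and slips back); stops at +-0.35, stays where it is left, moves at about 3 N at its tip
- lever_tip (a point): top of the red pawl lever, a paddle 14 mm (along the arm) x 10 mm, 45 mm above its pivot. The lever tips sideways, square to the arm; its top travels about 31 mm from side to side. Leaning clockwise about the spindle (seen from above) is the green side
- pivot (a point): pivot of the pawl lever on the ratchet head: 25 mm from the spindle axis towards the grip, 106 mm above the bench, its axis along the arm. The head's steel frame around it is 66 mm wide across the arm and has its top at 114 mm; green mark on the clockwise rail, white mark on the other
- pad (a point): underside of the orange pad (22 x 26 mm) under the end of the clamp strap. It comes down 5 mm per rad of spindle turn when tightening. It starts 5 to 10 mm above the injector, which takes 1.1 to 1.9 rad of spindle turn; the wheel has 0.39 rad pitch, so up to that much of each stroke is lost before the pawl catches
- seat (a point): top of the injector under the pad, 52 mm above the bench; the pad is down when it meets this point and the spindle then stops. The grip still gives about 0.7 mm per newton of pull
- dish: steel bowl, 120 mm wide, 40 mm high, origin under its centre; bystander
- torque_wrench: aluminium torque wrench with black grip lying on the bench, about 340 mm long, 26 mm high; bystander
- screwdriver: screwdriver lying on the bench; bystander
- spare_injector: spare steel injector with brass neck and black cap lying on the bench, about 155 mm long, 26 mm high; bystander
- spray_can: blue can standing, 56 mm in diameter, 150 mm high; bystander
- collar: brass collar, 36 mm in diameter, 14 mm high, lying on the fixture's base plate below the handle; bystander
- socket: steel socket standing on the bench, 28 mm in diameter, 35 mm high; bystander
- spindle_mark (a point): point that turns with the spindle, 10 mm from its axis, under the ratchet head
- wheel_mark (a point): point that turns with the toothed wheel, same place as spindle_mark while nothing is loaded. The wheel drives the spindle through a stiff spring: in spindle_mark's axes (z up, x outward) this point shifts towards -y by about 0.06 mm per newton of tightening pull at the grip, too little to measure, so feel the pull

How it is judged:
On the way, in this order (a step that is already met when the one before it is completed fails the run):
1. the pawl lever is flipped to the green side while the strap is still up (value of joint pawl_lever above 0.25 rad and z of pad in the frame of seat above 0.003 m), for 0.2 s.
2. the clamp strap is down on the injector, within 1.5 mm (z of pad in the frame of seat below 0.0015 m), for 0.05 s.
3. with the strap down, the handle is pulled up tight with at least about 8 N at the grip (wheel_mark 0.42 mm ahead of spindle_mark) (y of wheel_mark in the frame of spindle_mark below -0.00042 m and z of pad in the frame of seat below 0.0015 m), for 0.1 s.
At the end, for the whole second after the job is handed in: the clamp strap is down on the injector within 1.5 mm, the pawl lever leans to the green side (over 0.25 rad) and the handle is at rest (below 0.05 rad/s) (z of pad in the frame of seat below 0.0015 m and value of joint pawl_lever above 0.25 rad and velocity of joint handle between -0.05 and 0.05 rad/s); the robot touches nothing.
It fails at once if the handle is pulled up with more than about 24 N at the grip (wheel_mark 1.38 mm ahead of spindle_mark) (y of wheel_mark in the frame of spindle_mark below -0.00138 m).
It fails at once if a bystander on the bench is moved more than 30 mm (distance of any of dish, torque_wrench, screwdriver, spare_injector, spray_can, collar, socket from where it was at the start of the episode above 0.03 m).
It also fails if it takes over 72 s, if anything falls off the work surface, if the arm or the gripper's body presses on something with over 40 N, if the wrist force passes 120 N, or if a joint passes its speed limit or range.

## Working session

There is one attempt and no reset: what is moved stays moved. The work goes in short steps, Python scripts to look and compute and a shell command to move; the robot and the scene stay as the last step left them, time stands still between calls to the robot, and variables do not carry over. Pictures are saved under pics/ and viewed, at most 10 in all, crops included, and the job is handed in when it is done.

```bash
ls; mkdir -p pics; cat > h.py <<'E'
import numpy as np, cv2
from station import monitor, eyes, job, manip
from scipy.spatial.transform import Rotation as R
def att(s):
    a=np.array(s["attitude"],float)
    return a if a.shape==(3,3) else R.from_quat(a).as_matrix()
def snap(n,save=None):
    s=eyes.snapshot(n)
    if save: cv2.imwrite(f"pics/{save}.png",s["pixels"][:,:,::-1])
    return s
def slopes(s,uv):
    K=np.array(s["intrinsics"]);k=float(s["k1"])
    return cv2.undistortPoints(np.array(uv,float).reshape(-1,1,2),K,np.array([k,0,0,0,0.])).reshape(-1,2)
def rays(s,uv):
    x=slopes(s,uv); d=np.c_[x,np.ones(len(x))]@att(s).T
    return np.array(s["eye"],float),d
def onplane(s,uv,z):
    e,d=rays(s,uv); return e+d*((z-e[2])/d[:,2])[:,None]
def bydepth(s,uv):
    e,d=rays(s,uv); uv=np.array(uv,int).reshape(-1,2)
    return e+d*s["depth"][uv[:,1],uv[:,0]][:,None]
def cloud(s):
    v,u=np.mgrid[0:400,0:640]
    return bydepth(s,np.c_[u.ravel(),v.ravel()]).reshape(400,640,3)
E
python3 - <<'E'
from h import *
a=snap("scene","scene");b=snap("side","side");w=snap("wrist","wrist")
for s in (a,b,w): print(s["intrinsics"],s["k1"],s["eye"],s["attitude"])
print(monitor.sense(),manip.nose_length)
cv2.imwrite("pics/both.png",cv2.resize(np.vstack([a["pixels"],b["pixels"]])[:,:,::-1],(480,600)))
E
```

```text
pics
[[398.35211791   0.         317.88799839]
 [  0.         398.35211791 194.63694815]
 [  0.           0.           1.        ]] -0.05827688198872436 [1.50114468 0.48232605 0.79214366] [ 0.48396146  0.7361757  -0.40237047 -0.24884664]
[[458.69210715   0.         315.67103595]
 [  0.         458.69210715 196.32845022]
 [  0.           0.           1.        ]] 0.032532332240841885 [-0.20704565  0.82346383  1.12610469] [-0.3438941   0.84986954 -0.36703481  0.15730243]
[[284.33391042   0.         317.10846035]
 [  0.         284.33391042 194.88925641]
 [  0.           0.           1.        ]] 0.00048512052571835065 [ 0.2919655  -0.55869135  0.37467652] [ 0.80794147 -0.56603962 -0.09460765  0.13371281]
{'t': 0.15, 'q': array([-1.40048243e+00,  5.28297848e-01,  1.43360664e+00, -3.51889766e-06,
        1.18138242e+00, -1.78475832e-01]), 'qd': array([-0.00138845, -0.00069205, -0.00359725,  0.00126151, -0.00136921,
       -0.00034986]), 'tau': array([ 4.45973374e-04, -4.42742908e+01, -1.78276026e+01, -2.35407633e-04,
        5.62486297e-03, -8.32948473e-06]), 'tcp_pos': array([ 0.21355184, -0.5868311 ,  0.24453103]), 'tool_rot': array([ 9.84831248e-01,  1.73512811e-01,  1.82994839e-06, -8.47127219e-04]), 'force': array([-0.10211944,  0.93709432,  0.09633342]), 'ft_torque': array([ 0.00414555,  0.00541939, -0.02762436]), 'gripper_force': 0.0, 'finger_gap': 0.9993096942007516} 0.014
```

View pics/scene.png

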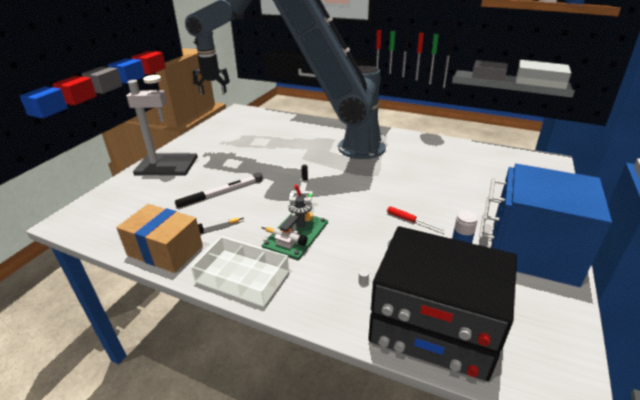

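View pics/side.png

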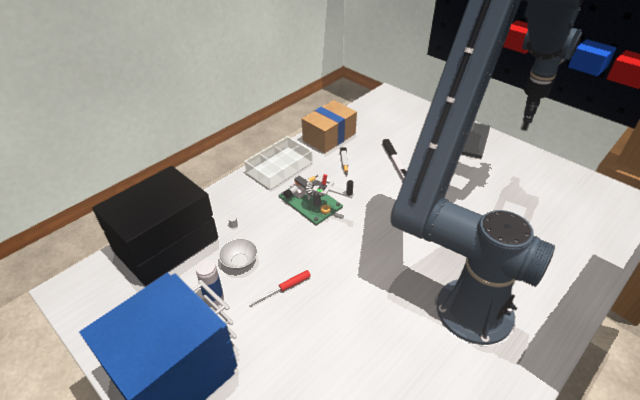

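The scene picture shows the green fixture at about (298,230), with the red lever tip at (297,188) and the black grip at (305,173). In the side picture the fixture is at (312,203), the lever at (324,180) and the grip at (350,187). The nearest bystander is the torque wrench at (225,188) in the scene view.

```bash
python3 - <<'E'
from h import *
def tri(A,B):
    M=np.zeros((3,3));v=np.zeros(3)
    for e,d in (A,B):
        d=d/np.linalg.norm(d);P=np.eye(3)-np.outer(d,d);M+=P;v+=P@e
    return np.linalg.solve(M,v)
boxes={"scene":dict(grip=(296,160,314,184),lever=(288,180,304,198),fix=(255,180,335,260)),
"side":dict(grip=(342,176,358,198),lever=(318,170,330,190),fix=(270,165,350,228))}
r={}
for n in boxes:
    s=snap(n);hsv=cv2.cvtColor(s["pixels"],cv2.COLOR_RGB2HSV).astype(int);C=cloud(s)
    H,S,V=hsv[...,0],hsv[...,1],hsv[...,2]
    ms=dict(grip=(V<60),lever=((H<6)|(H>174))&(S>150)&(V>90),fix=(H>50)&(H<85)&(S>90))
    for k,(x0,y0,x1,y1) in boxes[n].items():
        m=np.zeros_like(V,bool);m[y0:y1,x0:x1]=ms[k][y0:y1,x0:x1]
        vv,uu=np.nonzero(m); P=C[m]
        print(n,k,m.sum(),uu.min(),uu.max(),vv.min(),vv.max(),"c",uu.mean().round(1),vv.mean().round(1),"P",np.median(P,0).round(3),P.min(0).round(3),P.max(0).round(3))
        r[n,k]=rays(s,[[uu.mean(),vv.mean()]])
        if k=="fix":
            G=P[(P[:,2]>0)&(P[:,2]<.03)]
            q=cv2.minAreaRect((G[:,:2]*1000).astype(np.float32));print("rect",q)
for k in ("grip","lever"):
    A,B=[(r[n,k][0],r[n,k][1][0]) for n in boxes];print(k,tri(A,B).round(4))
a=cv2.imread("pics/scene.png")[150:270,240:350];b=cv2.imread("pics/side.png")[155:235,265:375]
cv2.imwrite("pics/crop.png",np.hstack([cv2.resize(a,(400,436),interpolation=2),cv2.resize(b,(400,436),interpolation=2)]))
E
```

```text
scene grip 66 302 306 166 179 c 304.1 172.5 P [ 0.509 -0.026  0.142] [ 0.503 -0.035  0.115] [1.501 0.482 0.792]
scene lever 24 295 300 185 194 c 297.1 189.2 P [ 0.599 -0.007  0.138] [ 0.59  -0.015  0.118] [1.501 0.482 0.792]
scene fix 731 263 326 194 258 c 299.5 237.7 P [0.675 0.041 0.013] [ 0.558 -0.056  0.003] [0.754 0.073 0.115]
rect ((654.6055908203125, 8.9129638671875), (124.40149688720703, 194.67164611816406), 87.56832122802734)
side grip 44 347 351 184 194 c 349.3 188.9 P [ 0.491 -0.023  0.141] [ 0.487 -0.03   0.114] [ 0.499 -0.015  0.162]
side lever 28 322 326 175 184 c 324.1 179.4 P [ 0.588 -0.006  0.134] [ 0.582 -0.014  0.118] [0.595 0.001 0.15 ]
side fix 13 317 341 189 205 c 324.0 193.5 P [0.581 0.024 0.111] [ 0.546 -0.049  0.013] [0.599 0.032 0.115]
rect ((568.1974487304688, -47.86628723144531), (0.9819401502609253, 45.058815002441406), 87.89868927001953)
grip [ 0.4976 -0.0309  0.1327]
lever [ 0.5915 -0.0102  0.1297]
```

View pics/crop.png

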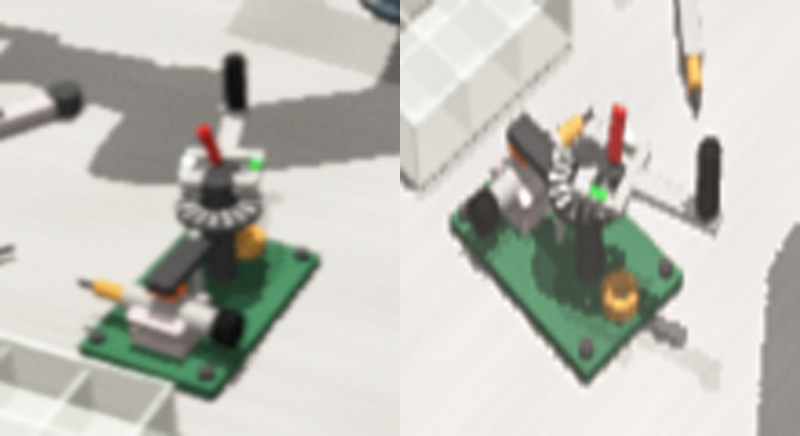

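The crops show that the lever leans to -y (white) and the green mark is on the +y rail. The handle arm points towards the robot, at about (0.50,-0.03). The axis is near (0.614,0.007). Next I'll plan a close look with the wrist camera.

```bash
python3 - <<'E'
from h import *
w=eyes.snapshot("wrist");s=monitor.sense();T=R.from_quat(s["tool_rot"]).as_matrix()
print("cam in tool",T.T@(np.array(w["eye"])-s["tcp_pos"]),"look",T.T@att(w)[:,2],"yawtool",np.degrees(np.arctan2(T[1,0],T[0,0])))
p=np.array([.45,-.03,.30]);d=T.T@(p-s["tcp_pos"]);print("shift tool mm",d*1000,"rot about z to yaw0",0.349/0.12)
E
```

```text
cam in tool [ 0.0833449   0.0001471  -0.13009376] look [-3.23440641e-01 -5.78910988e-06  9.46248462e-01] yawtool 19.98567066810485
shift tool mm [ 412.58474611 -442.81616415  -54.65066388] rot about z to yaw0 2.908333333333333
```

```bash
python3 -m pendant '[[[0.0446,-0.0376,-0.0031,0,0,0,0],[0.0446,-0.0376,-0.0031,0,0,0,0],[0.0446,-0.0376,-0.0031,0,0,0,0],[0.0446,-0.0376,-0.0031,0,0,0,0],[0.0446,-0.0376,-0.0031,0,0,0,0],[0.0446,-0.0376,-0.0031,0,0,0,0],[0.0446,-0.0376,-0.0031,0,0,0,0],[0.0446,-0.0376,-0.0031,0,0,0,0],[0.0446,-0.0376,-0.0031,0,0,0,0],[0.0446,-0.0376,-0.0031,0,0,0,0],[0.0446,-0.0376,-0.0031,0,0,0,0],[0.0446,-0.0376,-0.0031,0,0,0,0],[0.0446,-0.0376,-0.0031,0,0,0,0],[0.0446,-0.0376,-0.0031,0,0,0,0],[0,0,0,0,0,0.97,0],[0,0,0,0,0,0.97,0],[0,0,0,0,0,0.97,0],[0,0,0,0,0,0,0]]]' 30
python3 - <<'E'
from h import *
snap("wrist","w1");s=monitor.sense();print(s["q"].round(3),s["tcp_pos"],s["force"].round(2))
E
```

```text
t: 2.1
tcp_pos: [0.5391, -0.0205, 0.28]
tool_rot: [1.0, 0.0, -0.0, 0.0]
force: [-0.0, -0.5, 0.3]
finger_gap: -0.001
gripper_force: 0.0
[-0.246  0.371  1.606  0.     1.165  1.323] [ 0.53909899 -0.02073392  0.28003186] [ 0.8  -0.51  0.5 ]
```

View pics/w1.png

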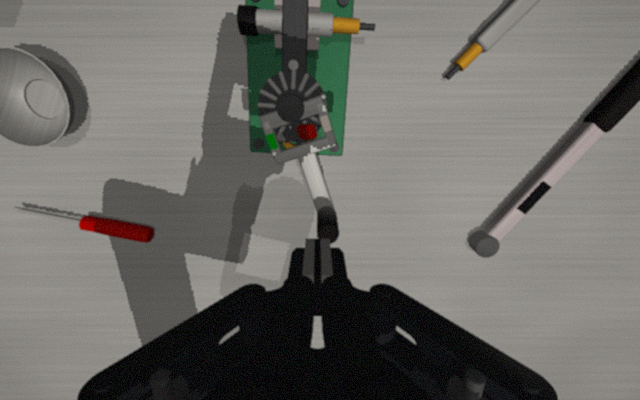

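The wrist picture shows the spindle hub at (290,105), the red lever tip at (307,131), the green mark at (270,143) and the grip top at about (325,210).

```bash
python3 - <<'E'
from h import *
w=snap("wrist");C=cloud(w);hsv=cv2.cvtColor(w["pixels"],cv2.COLOR_RGB2HSV).astype(int);H,S,V=hsv[...,0],hsv[...,1],hsv[...,2]
def box(m,x0,y0,x1,y1):
    b=np.zeros_like(m);b[y0:y1,x0:x1]=m[y0:y1,x0:x1];return b
Z=C[...,2]
def rep(n,m):
    P=C[m];vv,uu=np.nonzero(m);print(n,m.sum(),"uv",uu.mean().round(1),vv.mean().round(1),"mean",P.mean(0).round(4),"min",P.min(0).round(3),"max",P.max(0).round(3))
red=box(((H<8)|(H>172))&(S>140)&(V>60),285,110,330,160);rep("lever",red);rep("levertop",red&(Z>.140))
rep("green mark",box((H>50)&(H<75)&(S>150)&(V>120),255,125,285,160))
g=box((V<60)&(Z>.1)&(Z<.17),305,185,345,238);rep("grip",g);rep("griptop",g&(Z>.157))
print("hub z at (290,105)",C[105,290])
wh=box((Z>.06)&(Z<.105)&(V<90),250,60,335,110);rep("wheel",wh)
pl=box((H>50)&(H<90)&(S>70)&(Z<.03),230,0,370,165)
P=C[pl][:,:2]*1000
print(cv2.minAreaRect(P.astype(np.float32)))
for row in (75,100,125,145):
    u=np.nonzero(pl[row])[0];print(row,C[row,u.min()].round(4),C[row,u.max()].round(4))
for row in (165,175,185):   # arm centreline
    u=np.nonzero((Z[row,290:345]>.095)&(Z[row,290:345]<.125))[0]+290;print("arm",row,C[row,u].mean(0).round(4) if len(u) else None,len(u))
E
```

```text
lever 233 uv 307.2 131.0 mean [ 0.5935 -0.0117  0.1451] min [ 0.569 -0.021  0.016] max [ 0.623 -0.001  0.41 ]
levertop 175 uv 309.2 130.9 mean [ 0.5944 -0.0139  0.1515] min [ 0.587 -0.021  0.14 ] max [ 0.623 -0.007  0.41 ]<stdin>:7: RuntimeWarning: Mean of empty slice.
  ret = ret.dtype.type(ret / rcount)
  ret = um.true_divide(
Traceback (most recent call last):
ValueError: zero-size array to reduction operation minimum which has no identity
```

```bash
python3 - 2>&1 <<'E'
from h import *
w=snap("wrist");C=cloud(w);hsv=cv2.cvtColor(w["pixels"],cv2.COLOR_RGB2HSV).astype(int);H,S,V=hsv[...,0],hsv[...,1],hsv[...,2]
def box(m,x0,y0,x1,y1):
    b=np.zeros_like(m);b[y0:y1,x0:x1]=m[y0:y1,x0:x1];return b
Z=C[...,2]
def rep(n,m):
    if not m.any(): print(n,"none");return
    P=C[m];vv,uu=np.nonzero(m);print(n,m.sum(),"uv",uu.mean().round(1),vv.mean().round(1),"med",np.median(P,0).round(4),"p5",np.percentile(P,5,0).round(3),"p95",np.percentile(P,95,0).round(3))
rep("green mark",box((H>45)&(H<75)&(S>120)&(Z>.1),255,125,290,160))
g=box((V<70)&(Z>.1)&(Z<.17),305,185,345,238);rep("grip",g);rep("griptop",g&(Z>.157))
print("hub",C[105,290])
rep("hub",box((V<70)&(Z>.09),270,85,310,125))
rep("wheel",box((Z>.06)&(Z<.105),250,60,335,105))
pl=box((H>50)&(H<90)&(S>70)&(abs(Z-.014)<.006),230,0,370,165)
for row in (60,75,100,115,130,145):
    u=np.nonzero(pl[row])[0];print(row,C[row,u.min()].round(4),C[row,u.max()].round(4))
for row in (165,175,185):
    u=np.nonzero((Z[row,290:345]>.095)&(Z[row,290:345]<.125))[0]+290;print("arm",row,C[row,u].mean(0).round(4) if len(u) else None,len(u))
E
```

```text
green mark 118 uv 271.5 140.9 med [0.5804 0.0258 0.1154] p5 [0.574 0.022 0.114] p95 [0.587 0.03  0.117]
grip 596 uv 326.3 222.7 med [ 0.5069 -0.0303  0.1591] p5 [ 0.497 -0.039  0.122] p95 [ 0.51  -0.022  0.166]
griptop 319 uv 327.1 229.6 med [ 0.5035 -0.0306  0.165 ] p5 [ 0.497 -0.039  0.158] p95 [ 0.51  -0.022  0.166]
hub [0.61570865 0.00555477 0.11788919]
hub 1074 uv 290.3 104.5 med [0.6166 0.0054 0.1166] p5 [ 0.599 -0.009  0.09 ] p95 [0.632 0.025 0.118]
wheel 1776 uv 290.5 83.6 med [0.6351 0.0061 0.0909] p5 [ 0.62  -0.021  0.079] p95 [0.657 0.035 0.096]
60 [0.6673 0.066  0.0166] [ 0.6677 -0.0601  0.0146]
75 [0.65   0.0678 0.0145] [ 0.6502 -0.0595  0.0141]
100 [0.6195 0.0687 0.0152] [ 0.6197 -0.0578  0.0151]
115 [0.6005 0.0687 0.0159] [ 0.6007 -0.0571  0.0156]
130 [0.5808 0.0703 0.0153] [ 0.581  -0.0564  0.0153]
145 [0.5602 0.072  0.0143] [ 0.5605 -0.0543  0.0144]
arm 165 [ 0.5548 -0.0141  0.1139] 20
arm 175 [ 0.5438 -0.0173  0.1139] 20
arm 185 [ 0.5327 -0.021   0.1142] 19
```

```bash
python3 -m pendant '[[[0.0406,0.0121,0,0,0,0,0],[0.0406,0.0121,0,0,0,0,0],[0,0,0.0425,0,0,-0.856,0],[0,0,0.0425,0,0,-0.856,0],[0,0,0.0425,0,0,-0.856,0],[0,0,0.0425,0,0,0,0],[0,0,0,0,0,0,0]]]'
python3 -m pendant '[[[0,-0.01,0,0,0,0,0],[0,-0.01,0,0,0,0,0],[0,0,0,0,0,0,0]]]'
python3 -m pendant '[[[0,-0.005,0,0,0,0,0],[0,0,0,0,0,0,0]]]'
```

```text
t: 2.95
tcp_pos: [0.6005, -0.0397, 0.1394]
tool_rot: [0.988, 0.154, -0.005, -0.002]
force: [-0.9, -0.1, 1.0]
finger_gap: -0.003
gripper_force: 0.0
t: 3.25
tcp_pos: [0.6005, -0.0247, 0.1467]
tool_rot: [0.988, 0.154, 0.002, 0.001]
force: [-1.0, -2.6, 1.4]
finger_gap: -0.001
gripper_force: 0.9
t: 3.45
tcp_pos: [0.5995, -0.0211, 0.1458]
tool_rot: [0.988, 0.153, 0.002, 0.001]
force: [1.6, -2.9, 1.6]
finger_gap: -0.0
gripper_force: 1.4
```

```bash
python3 -m pendant '[[[0,-0.004,0,0,0,0,0],[0,-0.004,0,0,0,0,0],[0,-0.004,0,0,0,0,0],[0,0,0,0,0,0,0]]]'
python3 - <<'E'
from h import *
s=snap("scene","s2");t=snap("side")
a=s["pixels"][150:220,260:340,::-1];b=t["pixels"][155:215,285:365,::-1]
cv2.imwrite("pics/crop2.png",np.hstack([cv2.resize(a,(400,350),interpolation=2),cv2.resize(b,(400,350),interpolation=2)]))
E
```

```text
t: 3.85
tcp_pos: [0.5954, -0.0115, 0.1442]
tool_rot: [0.988, 0.153, 0.0, -0.0]
force: [1.8, -2.6, 3.4]
finger_gap: 0.002
gripper_force: 1.6
```

View pics/crop2.png

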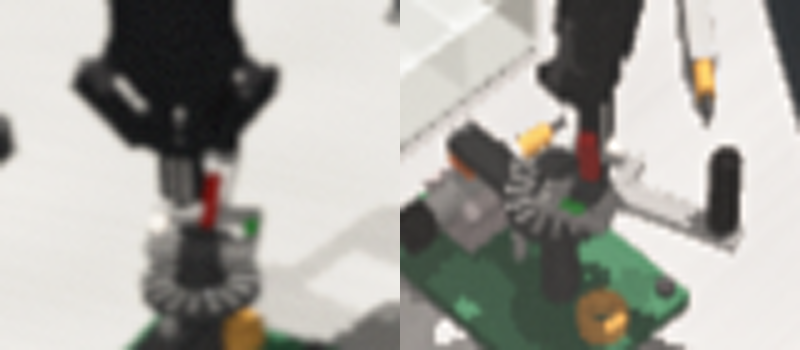

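The lever, at (210,200) in the left crop, is now just past upright. I'll keep pushing.

```bash
python3 -m pendant '[[[0,-0.004,0,0,0,0,0],[0,-0.003,0,0,0,0,0],[0,0,0,0,0,0,0]]]'
python3 -m pendant '[[[0,-0.004,0,0,0,0,0],[0,0,0,0,0,0,0]]]'
python3 - <<'E'
from h import *
s=monitor.sense();print(s["tcp_pos"],s["force"])
for n,b in (("scene",(285,175,312,205)),("side",(312,165,335,195))):
    w=snap(n);hsv=cv2.cvtColor(w["pixels"],cv2.COLOR_RGB2HSV).astype(int);H,S,V=hsv[...,0],hsv[...,1],hsv[...,2]
    m=((H<8)|(H>172))&(S>140)&(V>60);k=np.zeros_like(m);k[b[1]:b[3],b[0]:b[2]]=1;P=cloud(w)[m&k]
    P=P[(P[:,2]>.1)&(P[:,2]<.16)]
    lat=(P[:,:2]-[.592,-.002])@[-.303,.953];print(n,len(P),"tilt fit",np.arctan(np.polyfit(P[:,2],lat,1)),"top",P[P[:,2].argsort()[-6:]].mean(0),lat[P[:,2].argsort()[-6:]].mean())
E
```

```text
t: 4.25
tcp_pos: [0.5932, -0.0064, 0.1436]
tool_rot: [0.988, 0.153, -0.0, -0.0]
force: [2.2, -1.7, 0.5]
finger_gap: 0.001
gripper_force: 1.6
t: 4.45
tcp_pos: [0.5929, -0.0043, 0.1438]
tool_rot: [0.988, 0.153, 0.0, 0.001]
force: [3.9, -4.9, -1.1]
finger_gap: 0.003
gripper_force: 2.6
[ 0.59290102 -0.0042658   0.1437688 ] [ 3.90027093 -4.85685867 -1.10390917]
scene 22 tilt fit [ 0.26362894 -0.02266469] top [0.5933202  0.01544773 0.14479968] 0.0162276691457901
side 21 tilt fit [ 0.3095193  -0.02508632] top [0.58025892 0.01734082 0.14646543] 0.021989347833664002
```

```bash
python3 -m pendant '[[[0,-0.003,0,0,0,0,0],[0,0,0,0,0,0,0]]]'
python3 -m pendant '[[[0,-0.002,0,0,0,0,0],[0,0,0,0,0,0,0]]]'
```

```text
t: 4.75
tcp_pos: [0.5929, -0.0034, 0.1438]
tool_rot: [0.988, 0.154, 0.001, 0.002]
force: [4.0, -8.9, -2.5]
finger_gap: -0.0
gripper_force: 4.1
t: 4.95
tcp_pos: [0.5929, -0.003, 0.1439]
tool_rot: [0.988, 0.154, 0.001, 0.003]
force: [4.7, -12.1, -3.4]
finger_gap: -0.001
gripper_force: 5.3
```

```bash
python3 -m pendant '[[[0,0.0125,0,0,0,0,0],[0,0.0125,0,0,0,0,0],[-0.04,0,-0.045,0,0,0,0.4],[-0.04,0,-0.045,0,0,0,0.4],[0,0,-0.045,0,0,0,0.4],[0,0,-0.045,0,0,0,0.4],[0,0,0,0,0,0,0.4]]]'
python3 - <<'E'
from h import *
w=snap("wrist","w2");C=cloud(w);hsv=cv2.cvtColor(w["pixels"],cv2.COLOR_RGB2HSV).astype(int);H,S,V=hsv[...,0],hsv[...,1],hsv[...,2]
Z=C[...,2];near=(np.hypot(C[...,0]-.616,C[...,1]-.0055)<.14)
def rep(n,m):
    if not m.any(): print(n,"none");return
    P=C[m];vv,uu=np.nonzero(m);print(n,m.sum(),"uv",uu.mean().round(1),vv.mean().round(1),"med",np.median(P,0).round(4),"p5",np.percentile(P,5,0).round(3),"p95",np.percentile(P,95,0).round(3))
rep("lever top",((H<8)|(H>172))&(S>140)&(V>60)&near&(Z>.140)&(Z<.16))
rep("lever",((H<8)|(H>172))&(S>140)&(V>60)&near&(Z>.1)&(Z<.16))
rep("griptop",(V<80)&near&(Z>.157)&(Z<.170)&(C[...,0]<.55))
rep("arm",near&(abs(Z-.114)<.006)&(C[...,0]<.56))
s=monitor.sense();print(s["tcp_pos"],s["force"],s["q"])
E
```

```text
t: 5.65
tcp_pos: [0.5381, -0.0385, 0.2928]
tool_rot: [0.988, 0.153, 0.004, 0.001]
force: [1.1, -0.4, 0.1]
finger_gap: 0.401
gripper_force: 0.0
lever top 192 uv 279.4 122.8 med [0.5868 0.0132 0.1489] p5 [0.581 0.008 0.142] p95 [0.593 0.019 0.151]
lever 302 uv 283.4 122.5 med [0.5877 0.0102 0.1462] p5 [0.581 0.002 0.125] p95 [0.593 0.018 0.151]
griptop 371 uv 284.4 221.6 med [ 0.4985 -0.0179  0.1651] p5 [ 0.489 -0.026  0.159] p95 [ 0.506 -0.009  0.166]
arm 908 uv 291.2 174.7 med [ 0.5327 -0.0108  0.1143] p5 [ 0.506 -0.022  0.112] p95 [0.558 0.    0.116]
[ 0.53675852 -0.0380716   0.29030679] [-0.18675836  0.2512491  -0.83672831] [-2.79159759e-01  3.55921607e-01  1.59827805e+00  1.16502717e-03
  1.18385739e+00  9.83507644e-01]
```

View pics/w2.png

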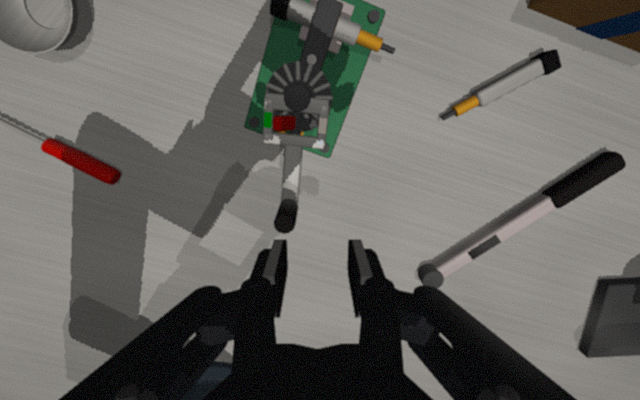

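The lever now leans to the green side (tip about 13 mm over), and the grip top is at (285,215), about (0.4985,-0.0175) in the world. I'll go above the grip next.

```bash
python3 -m pendant '[[[0,0,0,0,0,0.975,0.4],[-0.0423,-0.0346,0,0,0,0,0.4],[0,0,0.05,0,0,0,0.4],[0,0,0.05,0,0,0,0.4],[0,0,0,0,0,0,0.4],[0,0,0,0,0,0,0.4]]]' 60
```

```text
t: 6.3
tcp_pos: [0.4968, -0.0171, 0.207]
tool_rot: [0.995, 0.095, -0.002, -0.001]
force: [0.8, -0.1, -0.5]
finger_gap: 0.397
gripper_force: 0.0
```

```bash
python3 -m pendant '[[[0,0,0.03,0,0,0,0.4],[0,0,0.03,0,0,0,0.4],[0,0,0.0238,0,0,0,0.4],[0,0,0,0,0,0,0.3],[0,0,0,0,0,0,0.3],[0,0,0,0,0,0,0.3]]]' 60
python3 - <<'E'
from h import *
import numpy as np
t=snap("side","side3")
C=cloud(t);print(monitor.sense()["tcp_pos"])
E
```

```text
t: 6.9
tcp_pos: [0.4992, -0.0178, 0.1426]
tool_rot: [0.995, 0.095, 0.002, 0.001]
force: [0.0, -0.9, -0.2]
finger_gap: 0.297
gripper_force: 0.0
[ 0.49906314 -0.01778351  0.14255793]
```

```bash
python3 -m pendant '[[[0.0009,0.0165,0,0,0,-0.9167,0.3],[0.0009,0.0165,0,0,0,-0.9167,0.3],[0.0009,0.0165,0,0,0,-0.9167,0.3],[0.0009,0.0165,0,0,0,-0.9167,0.3],[0,0,0,0,0,0,0.3]]]'
python3 -m pendant '[[[0.0009,0.0165,0,0,0,-0.9167,0.3],[0,0,0,0,0,0,0.3],[0,0,0,0,0,0,0.3]]]'
```

```text
t: 7.45
tcp_pos: [0.5206, -0.067, 0.1422]
tool_rot: [0.951, 0.31, 0.002, 0.001]
force: [0.3, -0.7, 0.3]
finger_gap: 0.3
gripper_force: 0.0
t: 7.75
tcp_pos: [0.527, -0.0756, 0.1414]
tool_rot: [0.933, 0.36, 0.0, 0.0]
force: [-0.1, 0.1, -0.3]
finger_gap: 0.301
gripper_force: 0.0
```

```bash
python3 - <<'E'
from h import *
for n in ("scene","side"):
    w=snap(n,n+"4");C=cloud(w);Z=C[...,2];r=np.hypot(C[...,0]-.616,C[...,1]-.0055)
    m=(r>.05)&(r<.095)&(abs(Z-.113)<.004);P=C[m];ang=np.arctan2(P[:,1]-.0055,.616-P[:,0]);print(n,"arm",m.sum(),np.median(ang) if m.any() else None)
a=cv2.imread("pics/scene4.png")[150:230,260:340];b=cv2.imread("pics/side4.png")[155:235,285:365]
cv2.imwrite("pics/crop4.png",np.hstack([cv2.resize(a,(400,400),interpolation=2),cv2.resize(b,(400,400),interpolation=2)]))
E
```

```text
scene arm 56 -0.7690999996460972
side arm 70 -0.6236738902253841
```

View pics/crop4.png

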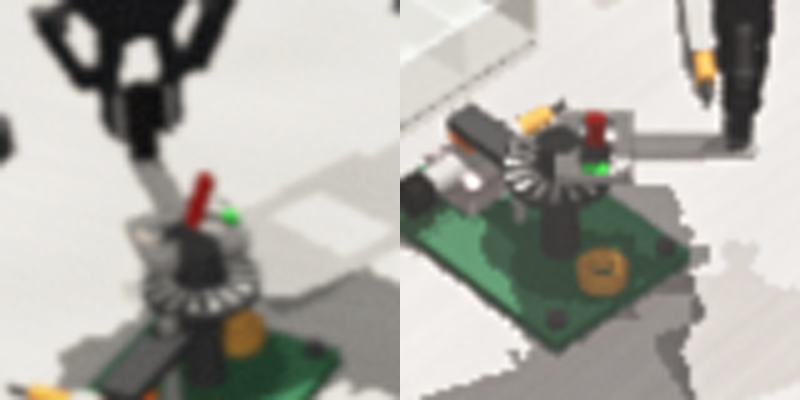

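The handle is in the fingers at about -0.7 rad, and the lever leans to the green mark. Now the first tightening stroke.

```bash
python3 -m pendant '[[[0.0009,-0.0165,0,0,0,0.9167,0.3],[0.0009,-0.0165,0,0,0,0.9167,0.3],[0.0009,-0.0165,0,0,0,0.9167,0.3],[0.0009,-0.0165,0,0,0,0.9167,0.3],[0.0009,-0.0165,0,0,0,0.9167,0.3]]]'
python3 -m pendant '[[[0.0009,-0.0165,0,0,0,0.9167,0.3],[0.0009,-0.0165,0,0,0,0.9167,0.3],[0.0009,-0.0165,0,0,0,0.9167,0.3],[0.0009,-0.0165,0,0,0,0.9167,0.3],[0,0,0,0,0,0,0.3]]]'
cat > f.py <<'E'
from h import *
s=monitor.sense();p=s["tcp_pos"]-[.616,.0055,0];phi=np.arctan2(p[1],-p[0]);x=R.from_quat(s["tool_rot"]).as_matrix()
print("phi %.3f r %.4f yaw %.3f"%(phi,np.hypot(*p[:2]),np.arctan2(x[1,0],x[0,0])),"F tang/rad/z",(s["force"]@np.array([np.sin(phi),np.cos(phi),0])).round(1),(s["force"]@np.array([-np.cos(phi),np.sin(phi),0])).round(1),s["force"][2].round(1),"t",s["t"])
E
python3 f.py
```

```text
t: 8.35
tcp_pos: [0.4974, -0.0181, 0.1414]
tool_rot: [0.996, 0.093, 0.0, 0.001]
force: [-0.4, -5.2, 0.6]
finger_gap: 0.299
gripper_force: 2.2
t: 8.85
tcp_pos: [0.4987, 0.0361, 0.1412]
tool_rot: [0.992, -0.124, -0.0, 0.0]
force: [-0.7, 0.0, 1.0]
finger_gap: 0.297
gripper_force: 0.3
phi 0.255 r 0.1212 yaw -0.248 F tang/rad/z -0.2 0.7 1.0 t 8.85
```

```bash
for i in 1 2; do echo; done; python3 -m pendant '[[[0,-0.0045,0,0,0,0.25,0.3],[0,-0.0045,0,0,0,0.25,0.3],[0,-0.0045,0,0,0,0.25,0.3],[0,-0.0045,0,0,0,0.25,0.3]]]'; python3 f.py
```

```text
t: 9.25
tcp_pos: [0.5027, 0.0479, 0.1411]
tool_rot: [0.983, -0.183, -0.001, 0.001]
force: [-2.1, -4.4, 2.5]
finger_gap: 0.3
gripper_force: 1.9
phi 0.358 r 0.1210 yaw -0.368 F tang/rad/z -4.8 0.4 2.5 t 9.25
```

```bash
python3 -m pendant '[[[0,-0.0045,0,0,0,0.25,0.3],[0,-0.0045,0,0,0,0.25,0.3],[0,-0.0045,0,0,0,0.25,0.3],[0,-0.0045,0,0,0,0.25,0.3]]]'; python3 f.py
```

```text
t: 9.65
tcp_pos: [0.5085, 0.061, 0.1411]
tool_rot: [0.97, -0.242, -0.001, 0.001]
force: [-1.3, -3.7, 1.5]
finger_gap: 0.296
gripper_force: 1.8
phi 0.477 r 0.1210 yaw -0.488 F tang/rad/z -3.9 -0.6 1.5 t 9.65
```

```bash
python3 -m pendant '[[[0,-0.0045,0,0,0,0.25,0.3],[0,-0.0045,0,0,0,0.25,0.3],[0,-0.0045,0,0,0,0.25,0.3]]]'; python3 f.py
```

```text
t: 9.95
tcp_pos: [0.5139, 0.0704, 0.1411]
tool_rot: [0.958, -0.285, -0.0, 0.001]
force: [-1.4, -3.7, 1.0]
finger_gap: 0.297
gripper_force: 1.8
phi 0.566 r 0.1210 yaw -0.578 F tang/rad/z -3.9 -0.8 1.0 t 9.95
```

```bash
python3 -m pendant '[[[0,-0.0045,0,0,0,0.25,0.3],[0,-0.0045,0,0,0,0.25,0.3],[0,-0.0045,0,0,0,0.25,0.3],[0,-0.0045,0,0,0,0.25,0.3]]]'; python3 f.py
```

```text
t: 10.35
tcp_pos: [0.5224, 0.082, 0.1411]
tool_rot: [0.94, -0.342, -0.0, 0.001]
force: [-1.8, -3.6, 1.8]
finger_gap: 0.303
gripper_force: 1.8
phi 0.685 r 0.1209 yaw -0.698 F tang/rad/z -3.9 -0.9 1.8 t 10.35
```

```bash
python3 -m pendant '[[[0,-0.0045,0,0,0,0.25,0.3],[0,-0.0045,0,0,0,0.25,0.3],[0,-0.0045,0,0,0,0.25,0.3],[0,-0.0045,0,0,0,0.25,0.3]]]'; python3 f.py
```

```text
t: 10.75
tcp_pos: [0.5322, 0.0925, 0.1411]
tool_rot: [0.917, -0.398, -0.0, 0.001]
force: [-1.8, -3.7, 1.6]
finger_gap: 0.3
gripper_force: 1.7
phi 0.804 r 0.1208 yaw -0.818 F tang/rad/z -3.9 -1.5 1.6 t 10.75
```

```bash
python3 -m pendant '[[[0.0009,0.0165,0,0,0,-0.9167,0.3],[0.0009,0.0165,0,0,0,-0.9167,0.3],[0.0009,0.0165,0,0,0,-0.9167,0.3],[0.0009,0.0165,0,0,0,-0.9167,0.3],[0.0009,0.0165,0,0,0,-0.9167,0.3],[0.0009,0.0165,0,0,0,-0.9167,0.3],[0.0009,0.0165,0,0,0,-0.9167,0.3],[0.0009,0.0165,0,0,0,-0.9167,0.3],[0.0009,0.0165,0,0,0,-0.9167,0.3],[0.0009,0.0165,0,0,0,-0.9167,0.3],[0.0009,0.0165,0,0,0,-0.9167,0.3],[0.0009,0.0165,0,0,0,-0.9167,0.3],[0.0009,0.0165,0,0,0,-0.9167,0.3],[0.0009,0.0165,0,0,0,-0.9167,0.3],[0,0,0,0,0,0,0.3]]]'; python3 f.py
python3 - <<'E'
from h import *
# pad height: orange pad / strap
for n in ("scene","side"):
    w=snap(n,n+"5");C=cloud(w);hsv=cv2.cvtColor(w["pixels"],cv2.COLOR_RGB2HSV).astype(int);H,S,V=hsv[...,0],hsv[...,1],hsv[...,2]
    m=(H>3)&(H<20)&(S>130)&(C[...,0]>.64)&(C[...,0]<.75)&(abs(C[...,1])<.03)&(C[...,2]>.03)
    print(n,m.sum(),np.median(C[m],0) if m.any() else None)
    k=(V<90)&(C[...,0]>.67)&(C[...,0]<.70)&(abs(C[...,1])<.015)&(C[...,2]>.05);print("strap",k.sum(),np.percentile(C[k][:,2],[50,90]) if k.any() else None)
E
```

```text
t: 12.25
tcp_pos: [0.5256, -0.0751, 0.1411]
tool_rot: [0.936, 0.352, 0.001, 0.001]
force: [0.3, -0.3, 0.3]
finger_gap: 0.3
gripper_force: 0.0
phi -0.728 r 0.1211 yaw 0.720 F tang/rad/z -0.4 -0.1 0.3 t 12.25
scene 13 [0.70952983 0.01371163 0.05549   ]
strap 20 [0.06988542 0.07099209]
side 3 [0.69960165 0.01695357 0.05908306]
strap 2 [0.0666608 0.067877 ]
```

```bash
cat > ok.py <<'E'
import sys,subprocess
from station import monitor
import numpy as np
exec(open("f.py").read())
sys.exit(0 if np.linalg.norm(s["force"][:2])<6.5 else 1)
E
python3 -m pendant '[[[0,-0.0045,0,0,0,0.25,0.3],[0,-0.0045,0,0,0,0.25,0.3],[0,-0.0045,0,0,0,0.25,0.3]]]' >/dev/null; python3 ok.py &&
python3 -m pendant '[[[0,-0.003,0,0,0,0.1667,0.3],[0,-0.003,0,0,0,0.1667,0.3],[0,-0.003,0,0,0,0.1667,0.3]]]' >/dev/null && python3 ok.py &&
python3 -m pendant '[[[0,-0.003,0,0,0,0.1667,0.3],[0,-0.003,0,0,0,0.1667,0.3],[0,-0.003,0,0,0,0.1667,0.3]]]' >/dev/null && python3 ok.py &&
python3 -m pendant '[[[0,-0.003,0,0,0,0.1667,0.3],[0,-0.003,0,0,0,0.1667,0.3],[0,-0.003,0,0,0,0.1667,0.3]]]' >/dev/null && python3 ok.py &&
python3 -m pendant '[[[0,-0.003,0,0,0,0.1667,0.3],[0,-0.003,0,0,0,0.1667,0.3],[0,-0.003,0,0,0,0.1667,0.3]]]' >/dev/null && python3 ok.py &&
python3 -m pendant '[[[0,-0.003,0,0,0,0.1667,0.3],[0,-0.003,0,0,0,0.1667,0.3],[0,-0.003,0,0,0,0.1667,0.3]]]' >/dev/null && python3 ok.py &&
python3 -m pendant '[[[0,-0.003,0,0,0,0.1667,0.3],[0,-0.003,0,0,0,0.1667,0.3],[0,-0.003,0,0,0,0.1667,0.3]]]' >/dev/null && python3 ok.py
```

```text
phi -0.619 r 0.1215 yaw 0.629 F tang/rad/z -2.1 0.9 -0.7 t 12.65
phi -0.562 r 0.1216 yaw 0.569 F tang/rad/z -2.1 -0.4 -0.4 t 12.95
phi -0.504 r 0.1216 yaw 0.509 F tang/rad/z -1.2 0.7 0.6 t 13.25
phi -0.444 r 0.1217 yaw 0.449 F tang/rad/z -2.0 1.1 0.2 t 13.55
phi -0.386 r 0.1218 yaw 0.389 F tang/rad/z -1.4 1.5 -0.1 t 13.85
phi -0.331 r 0.1218 yaw 0.329 F tang/rad/z -3.6 2.2 -0.3 t 14.15
phi -0.268 r 0.1220 yaw 0.269 F tang/rad/z -4.0 2.1 -0.7 t 14.45
```

```bash

python3 -m pendant '[[[0.0003,-0.003,0,0,0,0.1667,0.3],[0.0003,-0.003,0,0,0,0.1667,0.3],[0.0003,-0.003,0,0,0,0.1667,0.3]]]' >/dev/null && python3 ok.py &&
python3 -m pendant '[[[0.0003,-0.003,0,0,0,0.1667,0.3],[0.0003,-0.003,0,0,0,0.1667,0.3],[0.0003,-0.003,0,0,0,0.1667,0.3]]]' >/dev/null && python3 ok.py &&
python3 -m pendant '[[[0.0003,-0.003,0,0,0,0.1667,0.3],[0.0003,-0.003,0,0,0,0.1667,0.3],[0.0003,-0.003,0,0,0,0.1667,0.3]]]' >/dev/null && python3 ok.py &&
python3 -m pendant '[[[0.0003,-0.003,0,0,0,0.1667,0.3],[0.0003,-0.003,0,0,0,0.1667,0.3],[0.0003,-0.003,0,0,0,0.1667,0.3]]]' >/dev/null && python3 ok.py &&
python3 -m pendant '[[[0.0003,-0.003,0,0,0,0.1667,0.3],[0.0003,-0.003,0,0,0,0.1667,0.3],[0.0003,-0.003,0,0,0,0.1667,0.3]]]' >/dev/null && python3 ok.py &&
python3 -m pendant '[[[0.0003,-0.003,0,0,0,0.1667,0.3],[0.0003,-0.003,0,0,0,0.1667,0.3],[0.0003,-0.003,0,0,0,0.1667,0.3]]]' >/dev/null && python3 ok.py &&
python3 -m pendant '[[[0.0003,-0.003,0,0,0,0.1667,0.3],[0.0003,-0.003,0,0,0,0.1667,0.3],[0.0003,-0.003,0,0,0,0.1667,0.3]]]' >/dev/null && python3 ok.py &&
python3 -m pendant '[[[0.0003,-0.003,0,0,0,0.1667,0.3],[0.0003,-0.003,0,0,0,0.1667,0.3],[0.0003,-0.003,0,0,0,0.1667,0.3]]]' >/dev/null && python3 ok.py
```

```text
phi -0.207 r 0.1217 yaw 0.209 F tang/rad/z -4.2 2.8 0.5 t 14.75
phi -0.149 r 0.1212 yaw 0.150 F tang/rad/z -5.7 3.7 1.7 t 15.05
```

```bash
python3 -m pendant '[[[0.0003,-0.003,0,0,0,0.1667,0.3],[0.0003,-0.003,0,0,0,0.1667,0.3]]]' >/dev/null && python3 f.py
```

```text
phi -0.110 r 0.1209 yaw 0.109 F tang/rad/z -1.1 0.9 0.4 t 15.25
```

```bash
cat > ok.py <<'E'
import sys
exec(open("f.py").read())
sys.exit(0 if abs(s["force"]@np.array([np.sin(phi),np.cos(phi),0]))<6 else 1)
E
python3 -m pendant '[[[0.0001,-0.003,0,0,0,0.1667,0.3],[0.0001,-0.003,0,0,0,0.1667,0.3],[0.0001,-0.003,0,0,0,0.1667,0.3]]]' >/dev/null && python3 ok.py &&
python3 -m pendant '[[[0.0001,-0.003,0,0,0,0.1667,0.3],[0.0001,-0.003,0,0,0,0.1667,0.3],[0.0001,-0.003,0,0,0,0.1667,0.3]]]' >/dev/null && python3 ok.py &&
python3 -m pendant '[[[0.0001,-0.003,0,0,0,0.1667,0.3],[0.0001,-0.003,0,0,0,0.1667,0.3],[0.0001,-0.003,0,0,0,0.1667,0.3]]]' >/dev/null && python3 ok.py &&
python3 -m pendant '[[[0.0001,-0.003,0,0,0,0.1667,0.3],[0.0001,-0.003,0,0,0,0.1667,0.3],[0.0001,-0.003,0,0,0,0.1667,0.3]]]' >/dev/null && python3 ok.py &&
python3 -m pendant '[[[0.0001,-0.003,0,0,0,0.1667,0.3],[0.0001,-0.003,0,0,0,0.1667,0.3],[0.0001,-0.003,0,0,0,0.1667,0.3]]]' >/dev/null && python3 ok.py &&
python3 -m pendant '[[[0.0001,-0.003,0,0,0,0.1667,0.3],[0.0001,-0.003,0,0,0,0.1667,0.3],[0.0001,-0.003,0,0,0,0.1667,0.3]]]' >/dev/null && python3 ok.py
```

```text
phi -0.045 r 0.1199 yaw 0.049 F tang/rad/z -1.9 0.7 -0.4 t 15.55
phi 0.013 r 0.1199 yaw -0.011 F tang/rad/z -1.4 1.2 0.4 t 15.85
phi 0.072 r 0.1198 yaw -0.071 F tang/rad/z -0.6 0.4 -0.2 t 16.15
phi 0.132 r 0.1196 yaw -0.131 F tang/rad/z -1.1 0.6 0.4 t 16.45
phi 0.190 r 0.1196 yaw -0.191 F tang/rad/z -3.2 1.2 1.5 t 16.75
phi 0.247 r 0.1196 yaw -0.250 F tang/rad/z -7.0 0.6 0.8 t 17.05
```

```bash
python3 - <<'E'
from h import *
s=snap("scene","s6");t=snap("side","t6")
a=s["pixels"][160:255,250:345,::-1];b=t["pixels"][160:235,280:355,::-1]
cv2.imwrite("pics/crop6.png",np.hstack([cv2.resize(a,(400,400),interpolation=2),cv2.resize(b,(400,400),interpolation=2)]))
for w in (s,t):
    C=cloud(w);hsv=cv2.cvtColor(w["pixels"],cv2.COLOR_RGB2HSV).astype(int);H,S,V=hsv[...,0],hsv[...,1],hsv[...,2];Z=C[...,2]
    phi=.25;T=np.array([np.sin(phi),np.cos(phi)]);piv=np.array([.616,.0055])+.025*np.array([-np.cos(phi),np.sin(phi)])
    m=((H<8)|(H>172))&(S>140)&(V>50)&(np.hypot(*(C[...,:2]-piv).transpose(2,0,1))<.035)&(Z>.105)&(Z<.16);P=C[m];lat=(P[:,:2]-piv)@T
    print(m.sum(),"tilt",np.arctan(np.polyfit(P[:,2],lat,1)[0]),"lat/z",np.c_[lat,P[:,2]][P[:,2].argsort()[-5:]].mean(0))
    k=(V<90)&(C[...,0]>.67)&(C[...,0]<.70)&(abs(C[...,1])<.015)&(Z>.05);print("strap",k.sum(),np.percentile(C[k][:,2],[50,90]) if k.any() else None)
E
python3 f.py
```

```text
24 tilt 0.35708900781616004 lat/z [0.01748414 0.14489243]
strap 8 [0.06336114 0.06908143]
1 tilt 0.05433654366321897 lat/z [0.0158349  0.14556789]
strap 2 [0.06138817 0.06362093]
phi 0.249 r 0.1197 yaw -0.250 F tang/rad/z -3.6 0.6 1.2 t 17.15<stdin>:9: RankWarning: Polyfit may be poorly conditioned
```

View pics/crop6.png

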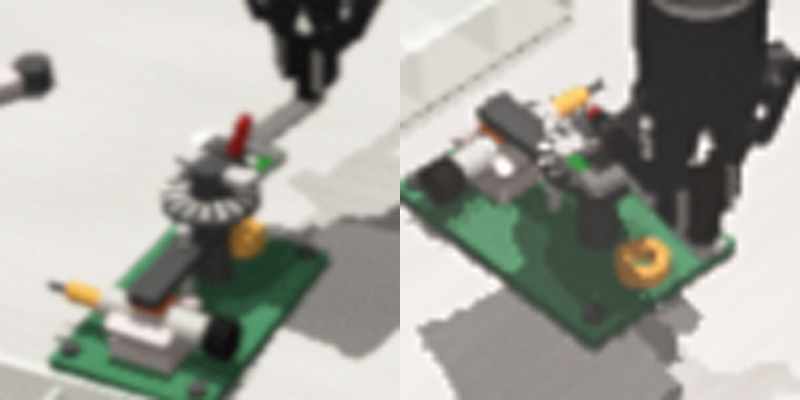

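The lever is still on green (tilt about 0.36) and the pad is very close to the injector. I'll keep driving gently.

```bash

python3 -m pendant '[[[0.0001,-0.003,0,0,0,0.1667,0.3],[0.0001,-0.003,0,0,0,0.1667,0.3]]]' >/dev/null && python3 ok.py &&
python3 -m pendant '[[[0.0001,-0.003,0,0,0,0.1667,0.3],[0.0001,-0.003,0,0,0,0.1667,0.3]]]' >/dev/null && python3 ok.py &&
python3 -m pendant '[[[0.0001,-0.003,0,0,0,0.1667,0.3],[0.0001,-0.003,0,0,0,0.1667,0.3]]]' >/dev/null && python3 ok.py &&
python3 -m pendant '[[[0.0001,-0.003,0,0,0,0.1667,0.3],[0.0001,-0.003,0,0,0,0.1667,0.3]]]' >/dev/null && python3 ok.py &&
python3 -m pendant '[[[0.0001,-0.003,0,0,0,0.1667,0.3],[0.0001,-0.003,0,0,0,0.1667,0.3]]]' >/dev/null && python3 ok.py
```

```text
phi 0.282 r 0.1196 yaw -0.290 F tang/rad/z -8.4 1.6 1.1 t 17.35
```

```bash

python3 -m pendant '[[[0.0001,-0.002,0,0,0,0.1,0.3],[0.0001,-0.002,0,0,0,0.1,0.3]]]' >/dev/null && python3 f.py; python3 -m pendant '[[[0,0,0,0,0,0,0.3]]]' >/dev/null && python3 f.py
```

```text
phi 0.311 r 0.1193 yaw -0.314 F tang/rad/z -1.7 1.1 -0.9 t 17.55
phi 0.321 r 0.1189 yaw -0.315 F tang/rad/z -0.9 1.7 0.3 t 17.65
```

```bash
python3 - <<'E'
from h import *
w=snap("wrist","w7");C=cloud(w);hsv=cv2.cvtColor(w["pixels"],cv2.COLOR_RGB2HSV).astype(int);H,S,V=hsv[...,0],hsv[...,1],hsv[...,2];Z=C[...,2]
s=monitor.sense();p=s["tcp_pos"]-[.616,.0055,0]
A=np.array([.616,.0055])
# handle angle from arm top
r=np.hypot(C[...,0]-A[0],C[...,1]-A[1])
arm=(r>.045)&(r<.09)&(abs(Z-.1135)<.003);P=C[arm];ph=np.median(np.arctan2(P[:,1]-A[1],A[0]-P[:,0]));print("arm",arm.sum(),"phi handle",ph,"tool",np.arctan2(p[1],-p[0]))
T=np.array([np.sin(ph),np.cos(ph)]);rad=np.array([-np.cos(ph),np.sin(ph)]);piv=A+.025*rad
m=((H<8)|(H>172))&(S>140)&(V>50)&(r<.06)&(Z>.105)&(Z<.16);P=C[m];lat=(P[:,:2]-piv)@T;ra=(P[:,:2]-piv)@rad
print(m.sum(),"lat",np.percentile(lat,[1,50,99]),"rad",np.percentile(ra,[1,50,99]),"z",np.percentile(P[:,2],[1,50,99]))
top=P[:,2]>.142;print("top lat",np.percentile(lat[top],[2,50,98]),"z",P[top,2].mean(),"slope of top surface",np.polyfit(lat[top],P[top,2],1))
print(s["finger_gap"],s["force"])
E
```

```text
arm 5154 phi handle 0.2955164558105645 tool 0.3218008926614091
1566 lat [-0.00028413  0.00987385  0.01860006] rad [-0.0035435   0.0030712   0.00984686] z [0.12097407 0.14756462 0.15149141]
top lat [0.00750524 0.01273648 0.01850775] z 0.14856111220234788 slope of top surface [0.31048425 0.1445748 ]
0.3024805149669629 [-1.4591368 -0.3302087  0.0995064]
```

View pics/w7.png

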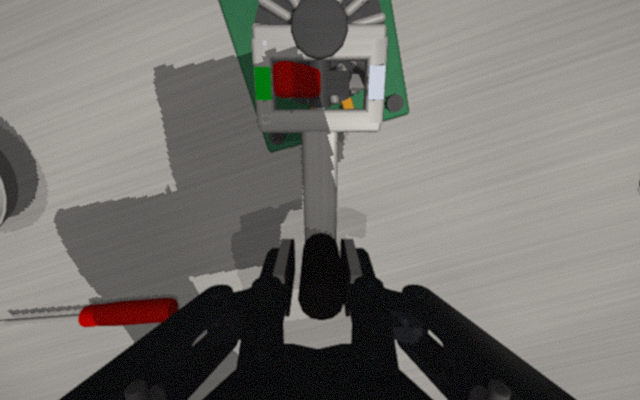

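```bash

python3 -m pendant '[[[0.0001,-0.003,0,0,0,0.1667,0.3],[0.0001,-0.003,0,0,0,0.1667,0.3]]]' >/dev/null && python3 ok.py &&
python3 -m pendant '[[[0.0001,-0.003,0,0,0,0.1667,0.3],[0.0001,-0.003,0,0,0,0.1667,0.3]]]' >/dev/null && python3 ok.py &&
python3 -m pendant '[[[0.0001,-0.003,0,0,0,0.1667,0.3],[0.0001,-0.003,0,0,0,0.1667,0.3]]]' >/dev/null && python3 ok.py &&
python3 -m pendant '[[[0.0001,-0.003,0,0,0,0.1667,0.3],[0.0001,-0.003,0,0,0,0.1667,0.3]]]' >/dev/null && python3 ok.py &&
python3 -m pendant '[[[0.0001,-0.003,0,0,0,0.1667,0.3],[0.0001,-0.003,0,0,0,0.1667,0.3]]]' >/dev/null && python3 ok.py &&
python3 -m pendant '[[[0.0001,-0.003,0,0,0,0.1667,0.3],[0.0001,-0.003,0,0,0,0.1667,0.3]]]' >/dev/null && python3 ok.py &&
python3 -m pendant '[[[0.0001,-0.003,0,0,0,0.1667,0.3],[0.0001,-0.003,0,0,0,0.1667,0.3]]]' >/dev/null && python3 ok.py &&
python3 -m pendant '[[[0.0001,-0.003,0,0,0,0.1667,0.3],[0.0001,-0.003,0,0,0,0.1667,0.3]]]' >/dev/null && python3 ok.py &&
python3 -m pendant '[[[0.0001,-0.003,0,0,0,0.1667,0.3],[0.0001,-0.003,0,0,0,0.1667,0.3]]]' >/dev/null && python3 ok.py
```

```text
phi 0.362 r 0.1188 yaw -0.355 F tang/rad/z -1.2 1.5 -0.7 t 17.9
phi 0.402 r 0.1188 yaw -0.395 F tang/rad/z -1.2 0.2 0.3 t 18.1
phi 0.442 r 0.1188 yaw -0.435 F tang/rad/z -0.8 0.9 1.0 t 18.3
phi 0.481 r 0.1188 yaw -0.475 F tang/rad/z -0.8 0.8 0.9 t 18.5
phi 0.522 r 0.1187 yaw -0.515 F tang/rad/z -1.2 0.7 0.0 t 18.7
phi 0.561 r 0.1187 yaw -0.555 F tang/rad/z -2.3 0.5 0.4 t 18.9
phi 0.598 r 0.1186 yaw -0.595 F tang/rad/z -4.9 -0.1 2.0 t 19.1
phi 0.635 r 0.1186 yaw -0.634 F tang/rad/z -7.0 -0.6 1.9 t 19.3
```

```bash
cat > lev.py <<'E'
from h import *
import sys
w=snap("wrist",sys.argv[1]);C=cloud(w);hsv=cv2.cvtColor(w["pixels"],cv2.COLOR_RGB2HSV).astype(int);H,S,V=hsv[...,0],hsv[...,1],hsv[...,2];Z=C[...,2]
A=np.array([.616,.0055]);r=np.hypot(C[...,0]-A[0],C[...,1]-A[1])
arm=(r>.045)&(r<.09)&(abs(Z-.1135)<.003);P=C[arm];ph=np.median(np.arctan2(P[:,1]-A[1],A[0]-P[:,0]));print("phi handle",ph)
T=np.array([np.sin(ph),np.cos(ph)]);rad=np.array([-np.cos(ph),np.sin(ph)]);piv=A+.025*rad
m=((H<8)|(H>172))&(S>140)&(V>50)&(r<.06)&(Z>.105)&(Z<.16);P=C[m];lat=(P[:,:2]-piv)@T
top=P[:,2]>.144;print("top n",top.sum(),"lat",np.percentile(lat[top],[2,50,98]),"z",P[top,2].mean(),P[top,2].max())
f=(P[:,2]<.142)&(P[:,2]>.118);print("flank",f.sum(),"tilt",np.arctan(np.polyfit(P[f,2],lat[f],1)[0]) if f.sum()>10 else None)
E
python3 lev.py w8; python3 f.py
python3 -m pendant '[[[0.0001,-0.002,0,0,0,0.1,0.3]]]'; python3 f.py;  python3 lev.py w9
```

```text
phi handle 0.5990697833548808
top n 949 lat [0.00770728 0.01267893 0.01810765] z 0.14893363813809563 0.15214927810863688
flank 556 tilt 0.34799270532511406
phi 0.638 r 0.1186 yaw -0.635 F tang/rad/z -5.2 0.3 2.3 t 19.35
t: 19.45
tcp_pos: [0.5213, 0.0769, 0.1409]
tool_rot: [0.948, -0.317, -0.001, 0.001]
force: [-3.9, -5.9, 2.1]
finger_gap: 0.301
gripper_force: 3.6
phi 0.647 r 0.1186 yaw -0.646 F tang/rad/z -7.1 -0.5 2.1 t 19.45
phi handle 0.6096615230445693
top n 955 lat [0.00766938 0.01269098 0.01810741] z 0.14894157221449816 0.15213038050180888
flank 549 tilt 0.35054022077924757
```

```bash
for k in 1; do
python3 -m pendant '[[[0.0001,-0.001,0,0,0,0.06,0.3],[0,0,0,0,0,0,0.3]]]'>/dev/null; python3 f.py
python3 -m pendant '[[[0.0001,-0.001,0,0,0,0.06,0.3],[0,0,0,0,0,0,0.3]]]'>/dev/null; python3 f.py
python3 -m pendant '[[[0.0001,-0.001,0,0,0,0.06,0.3],[0,0,0,0,0,0,0.3]]]'>/dev/null; python3 f.py
python3 -m pendant '[[[0.0001,-0.001,0,0,0,0.06,0.3],[0,0,0,0,0,0,0.3]]]'>/dev/null; python3 f.py; done; python3 lev.py w10
```

```text
phi 0.652 r 0.1186 yaw -0.653 F tang/rad/z -7.2 -0.9 1.7 t 19.7
phi 0.657 r 0.1186 yaw -0.660 F tang/rad/z -6.0 -0.6 2.2 t 19.9
phi 0.663 r 0.1185 yaw -0.667 F tang/rad/z -6.9 0.1 2.8 t 20.1
phi 0.668 r 0.1185 yaw -0.674 F tang/rad/z -7.8 -0.1 2.0 t 20.3
phi handle 0.6312301446425769
top n 949 lat [0.0077465  0.01269818 0.01810085] z 0.1489546834734669 0.1526441013864886
flank 557 tilt 0.35004698374353377
```

```bash
for k in 1; do
python3 -m pendant '[[[0.0001,-0.001,0,0,0,0.06,0.3],[0,0,0,0,0,0,0.3]]]'>/dev/null; python3 f.py
python3 -m pendant '[[[0.0001,-0.001,0,0,0,0.06,0.3],[0,0,0,0,0,0,0.3]]]'>/dev/null; python3 f.py
python3 -m pendant '[[[0.0001,-0.001,0,0,0,0.06,0.3],[0,0,0,0,0,0,0.3]]]'>/dev/null; python3 f.py
python3 -m pendant '[[[0.0001,-0.001,0,0,0,0.06,0.3],[0,0,0,0,0,0,0.3]]]'>/dev/null; python3 f.py; done; python3 lev.py w11
```

```text
phi 0.674 r 0.1185 yaw -0.681 F tang/rad/z -8.4 0.0 2.4 t 20.55
phi 0.679 r 0.1184 yaw -0.688 F tang/rad/z -8.8 -0.1 3.7 t 20.75
phi 0.685 r 0.1184 yaw -0.696 F tang/rad/z -9.3 0.3 3.1 t 20.95
phi 0.715 r 0.1175 yaw -0.704 F tang/rad/z -0.8 0.1 0.4 t 21.15
phi handle 0.677936859861477
top n 933 lat [0.00757568 0.01250999 0.01790135] z 0.14897649524206433 0.1524757924089373
flank 531 tilt 0.3497060689459695
```

```bash
python3 - <<'E'
from h import *
snap("scene","s12");snap("side","t12")
def sh(names,x0,y0,x1,y1,base):
    b=cv2.cvtColor(cv2.imread(f"pics/{base}.png"),cv2.COLOR_BGR2GRAY).astype(np.float32)
    T=b[y0:y1,x0:x1];U=8
    Tu=cv2.resize(T,None,fx=U,fy=U,interpolation=cv2.INTER_CUBIC)
    for n in names:
        g=cv2.cvtColor(cv2.imread(f"pics/{n}.png"),cv2.COLOR_BGR2GRAY).astype(np.float32)[y0-6:y1+6,x0-6:x1+6]
        m=cv2.matchTemplate(cv2.resize(g,None,fx=U,fy=U,interpolation=cv2.INTER_CUBIC),Tu,cv2.TM_CCOEFF_NORMED)
        _,v,_,l=cv2.minMaxLoc(m);print(n,"score %.3f"%v,"dx,dy px",(l[0]/U-6,l[1]/U-6))
# strap dark bar in scene crop(240,150;scale 400/110=3.64): (150..210,235..290)->(281..298, 214..230)
print("strap scene");sh(["scene","scene4","scene5","s6","s12"],280,213,299,231,"scene")
print("static injector cap scene");sh(["scene","scene4","scene5","s6","s12"],296,232,312,248,"scene")
print("strap side");sh(["side","side3","side4","side5","t6","t12"],291,174,306,187,"side")
E
```

```text
strap scene
scene score 0.999 dx,dy px (0.0, 0.0)
scene4 score 0.905 dx,dy px (-0.75, -1.0)
scene5 score 0.890 dx,dy px (-0.875, -2.875)
s6 score 0.976 dx,dy px (0.0, 0.375)
s12 score 0.977 dx,dy px (0.0, 0.375)
static injector cap scene
scene score 0.999 dx,dy px (0.0, 0.0)
scene4 score 0.999 dx,dy px (0.0, 0.0)
scene5 score 0.999 dx,dy px (0.0, 0.0)
s6 score 0.999 dx,dy px (0.0, 0.0)
s12 score 0.993 dx,dy px (0.0, 0.0)
strap side
side score 0.999 dx,dy px (0.0, 0.0)
side3 score 0.999 dx,dy px (0.0, 0.0)
side4 score 0.999 dx,dy px (0.0, 0.0)
side5 score 0.939 dx,dy px (-0.125, 0.875)
t6 score 0.932 dx,dy px (0.0, 1.125)
t12 score 0.854 dx,dy px (-0.375, 0.75)
```

```bash
python3 - <<'E'
import cv2,numpy as np
n=["scene","s2","scene4","scene5","s6","s12"]
g=[cv2.cvtColor(cv2.imread(f"pics/{k}.png"),cv2.COLOR_BGR2GRAY)[205:215,289:312].astype(float).ravel() for k in n]
print(n);print(np.corrcoef(g).round(2))
from scipy.ndimage import map_coordinates
rows=[cv2.resize(cv2.imread(f"pics/{k}.png")[180:240,270:325],(260,284),interpolation=cv2.INTER_CUBIC) for k in n]
cv2.imwrite("pics/mont.png",np.vstack([np.hstack(rows[:3]),np.hstack(rows[3:])]))
E
```

```text
['scene', 's2', 'scene4', 'scene5', 's6', 's12']
[[1.   0.86 0.8  0.68 0.92 0.81]
 [0.86 1.   0.67 0.59 0.82 0.77]
 [0.8  0.67 1.   0.84 0.63 0.44]
 [0.68 0.59 0.84 1.   0.52 0.36]
 [0.92 0.82 0.63 0.52 1.   0.89]
 [0.81 0.77 0.44 0.36 0.89 1.  ]]
```

View pics/mont.png

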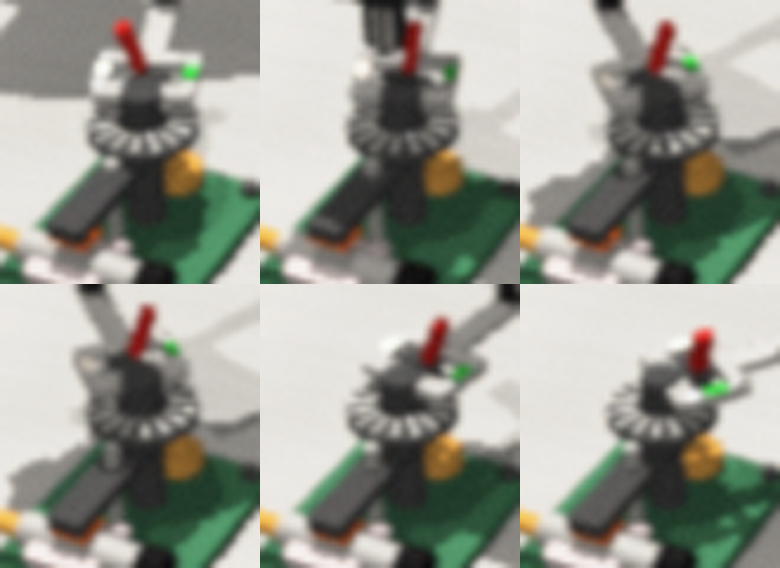

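The wheel's tooth phase is the same in the last two frames (the bottom middle and right tiles, wheel at about (400,415) and (660,415)). So the wheel no longer advances at 9 N: the strap is down, but the pawl jumps a tooth when loaded slowly. I'll step back behind a tooth and pull more briskly.

```bash
python3 -m pendant '[[[0,0.0165,0,0,0,-0.9167,0.3],[0,0.0165,0,0,0,-0.9167,0.3],[0.0009,0.0165,0,0,0,-0.9167,0.3],[0.0009,0.0165,0,0,0,-0.9167,0.3],[0.0009,0.0165,0,0,0,-0.9167,0.3],[0.0009,0.0165,0,0,0,-0.9167,0.3],[0.0009,0.0165,0,0,0,-0.9167,0.3],[0,0,0,0,0,0,0.3]]]'; python3 f.py
python3 -m pendant '[[[0.0001,-0.0045,0,0,0,0.25,0.3],[0.0001,-0.0045,0,0,0,0.25,0.3],[0.0001,-0.0045,0,0,0,0.25,0.3]]]'>/dev/null; python3 ok.py &&
python3 -m pendant '[[[0.0001,-0.0045,0,0,0,0.25,0.3],[0.0001,-0.0045,0,0,0,0.25,0.3]]]'>/dev/null; python3 ok.py
```

```text
t: 22.1
tcp_pos: [0.4988, -0.0037, 0.1413]
tool_rot: [0.999, 0.032, 0.002, 0.0]
force: [0.1, 0.1, -0.1]
finger_gap: 0.303
gripper_force: 0.0
phi -0.079 r 0.1176 yaw 0.065 F tang/rad/z 0.1 -0.1 -0.1 t 22.1
phi 0.025 r 0.1180 yaw -0.027 F tang/rad/z -1.0 0.1 0.6 t 22.4
phi 0.087 r 0.1181 yaw -0.087 F tang/rad/z -0.5 0.6 1.8 t 22.6
```

```bash
python3 -m pendant '[[[0,-0.0045,0,0,0,0.25,0.3],[0,-0.0045,0,0,0,0.25,0.3]]]'>/dev/null; python3 ok.py &&
python3 -m pendant '[[[0,-0.0045,0,0,0,0.25,0.3],[0,-0.0045,0,0,0,0.25,0.3]]]'>/dev/null; python3 ok.py  &&
python3 -m pendant '[[[0,-0.0045,0,0,0,0.25,0.3]]]'>/dev/null; python3 f.py
```

```text
phi 0.148 r 0.1182 yaw -0.146 F tang/rad/z -1.0 -0.4 0.2 t 22.8
phi 0.206 r 0.1182 yaw -0.206 F tang/rad/z -3.8 -1.1 0.2 t 23.0
phi 0.234 r 0.1183 yaw -0.235 F tang/rad/z -5.7 -0.5 -0.6 t 23.1
```

```bash
python3 -m pendant '[[[0,-0.005,0,0,0,0.25,0.3]]]'>/dev/null; python3 f.py; python3 -m pendant '[[[0,-0.005,0,0,0,0.25,0.3]]]'>/dev/null; python3 f.py
```

```text
phi 0.263 r 0.1183 yaw -0.265 F tang/rad/z -7.8 -1.0 0.4 t 23.2
phi 0.293 r 0.1183 yaw -0.294 F tang/rad/z -9.2 -1.1 1.0 t 23.3
```

```bash
python3 -m pendant '[[[0,-0.004,0,0,0,0.2,0.3]]]'>/dev/null; python3 f.py
```

```text
phi 0.317 r 0.1183 yaw -0.318 F tang/rad/z -10.4 -2.7 -0.7 t 23.4
```

```bash
python3 -m pendant '[[[0,-0.004,0,0,0,0.2,0.3]]]'>/dev/null; python3 f.py; python3 -m pendant '[[[0,-0.003,0,0,0,0.15,0.3]]]'>/dev/null; python3 f.py
```

```text
phi 0.340 r 0.1184 yaw -0.341 F tang/rad/z -12.9 -3.0 0.6 t 23.5
phi 0.358 r 0.1184 yaw -0.359 F tang/rad/z -12.9 -1.7 1.8 t 23.6
```

```bash
python3 -m pendant '[[[0,0,0,0,0,0,0.3],[0,0,0,0,0,0,0.3]]]'>/dev/null; python3 f.py; python3 lev.py w13; python3 f.py
```

```text
phi 0.359 r 0.1184 yaw -0.359 F tang/rad/z -11.2 -2.5 0.9 t 23.8
phi handle 0.3330999803619653
top n 926 lat [0.00832878 0.01331691 0.01872204] z 0.14884523392737123 0.1523174386871825
flank 552 tilt 0.3561882054708619
phi 0.359 r 0.1184 yaw -0.359 F tang/rad/z -11.6 -3.0 1.4 t 23.85
```

```bash
python3 -m pendant '[[[0,0.005,0,0,0,-0.25,0.3],[0,0.005,0,0,0,-0.25,0.3],[0,0,0,0,0,0,0.3]]]'>/dev/null; python3 f.py; python3 -m pendant '[[[0,0.005,0,0,0,-0.25,0.3],[0,0.002,0,0,0,-0.1,0.3],[0,0,0,0,0,0,0.3]]]'>/dev/null; python3 f.py
```

```text
phi 0.295 r 0.1183 yaw -0.299 F tang/rad/z -8.6 -0.9 -0.4 t 24.15
phi 0.256 r 0.1183 yaw -0.258 F tang/rad/z -5.9 -2.1 -0.5 t 24.45
```

```bash
python3 -m pendant '[[[0,0.005,0,0,0,-0.25,0.3],[0,0.004,0,0,0,-0.2,0.3],[0,0,0,0,0,0,0.3]]]'>/dev/null; python3 f.py; python3 -m pendant '[[[0,0.005,0,0,0,-0.25,0.3],[0,0,0,0,0,0,0.3]]]'>/dev/null; python3 f.py
```

```text
phi 0.201 r 0.1188 yaw -0.205 F tang/rad/z -2.1 -1.2 -0.2 t 24.75
phi 0.171 r 0.1199 yaw -0.175 F tang/rad/z -0.3 0.5 0.0 t 24.95
```

```bash
python3 -m pendant '[[[0,0,0,0,0,0,0.45],[0,0,0,0,0,0,0.45],[0,0,0,0,0,0,0.45]]]' >/dev/null; python3 lev.py w14; python3 f.py
```

```text
phi handle 0.16048178836977367
top n 950 lat [0.00844386 0.0132811  0.01875138] z 0.14893539673388814 0.15202051381288864
flank 577 tilt 0.3521703661093975
phi 0.169 r 0.1198 yaw -0.173 F tang/rad/z -0.2 -0.1 0.2 t 25.3
```

```bash
python3 -m pendant '[[[0,0,-0.02,0,0,0,0.45],[0,0,-0.04,0,0,0,0.45],[0,0,-0.05,0,0,0,0.45],[0,0,-0.05,0,0,0,0.45],[0,0,-0.03,0,0,0,0.45],[0.05,0,0,0,0,0,0.45],[0.05,0,0,0,0,0,0.45],[0,0,0,0,0,0,0.45],[0,0,0,0,0,0,0.45]]]'
python3 lev.py w15
python3 - <<'E'
from h import *
w=snap("wrist","w16");C=cloud(w);Z=C[...,2];hsv=cv2.cvtColor(w["pixels"],cv2.COLOR_RGB2HSV).astype(int)
A=np.array([.616,.0055]);f=np.array([np.cos(-.055),np.sin(-.055)]);n=np.array([-f[1],f[0]])
X=(C[...,:2]-A)@f;Y=(C[...,:2]-A)@n
for x0 in np.arange(.04,.13,.01):
    m=(X>x0)&(X<x0+.01)&(abs(Y)<.008);print("x %.3f"%x0,m.sum(),np.percentile(Z[m],[10,50,90]).round(4) if m.any() else None)
E
```

```text
t: 26.2
tcp_pos: [0.5766, 0.0116, 0.2923]
tool_rot: [0.996, -0.087, -0.001, -0.0]
force: [-0.2, -0.5, -0.5]
finger_gap: 0.446
gripper_force: 0.0
phi handle 0.15556856500455724
top n 133 lat [0.00860555 0.01335601 0.01857391] z 0.1488877551386374 0.1513710802965162
flank 116 tilt 0.33747714096703163
x 0.040 1075 [0.087  0.4222 0.4222]
x 0.050 128 [0.0705 0.0714 0.0724]
x 0.060 133 [0.0708 0.0716 0.0728]
x 0.070 132 [0.0704 0.0713 0.0724]
x 0.080 143 [0.0704 0.0714 0.0725]
x 0.090 145 [0.0706 0.0716 0.0725]
x 0.100 80 [0.0455 0.0468 0.0717]
x 0.110 54 [0.0157 0.0445 0.0461]
x 0.120 112 [0.0144 0.0155 0.0166]
```

```bash
python3 - <<'E'
from h import *
s=snap("scene","s17");snap("side","t17")
K=np.array(s["intrinsics"]);A=np.array([.616,.0055]);f=np.array([np.cos(-.055),np.sin(-.055)]);n=np.array([-f[1],f[0]])
Rm=att(s)
def proj(p):
    c=Rm.T@(np.array(p)-np.array(s["eye"]));x=c[:2]/c[2];r=x@x;x=x*(1+s["k1"]*r);return K[:2,:2]@x+K[:2,2]
for X,z in ((.102,.0714),(.102,.0794),(.102,.060),(.102,.052),(.07,.0714)):
    print(X,z,proj([*(A+f*X),z]).round(1))
for nm in ("scene","s17"):
    g=cv2.imread(f"pics/{nm}.png")
    for u in (283,285,287,289):
        print(nm,u,[tuple(int(v) for v in g[r,u,::-1]) if 0 else "%d/%d"%(g[r,u].mean(),int(g[r,u,2])-int(g[r,u,0])) for r in range(206,242)])
E
```

```text
0.102 0.0714 [282.1 228.6]
0.102 0.0794 [281.9 226.5]
0.102 0.06 [282.4 231.7]
0.102 0.052 [282.6 233.8]
0.07 0.0714 [287.7 222.6]
scene 283 ['225/8', '225/8', '224/9', '223/9', '225/9', '227/7', '227/6', '228/6', '228/7', '229/7', '229/7', '229/7', '229/5', '223/9', '200/6', '161/-1', '121/-7', '102/-3', '92/-1', '90/2', '90/5', '84/3', '63/3', '49/5', '57/32', '86/57', '105/34', '109/14', '112/8', '123/8', '146/12', '169/15', '209/16', '223/14', '175/16', '118/12']
scene 285 ['226/9', '225/8', '226/8', '225/9', '226/9', '226/9', '228/5', '228/6', '227/7', '228/5', '229/6', '223/9', '200/5', '159/-2', '124/-6', '101/-5', '91/0', '87/4', '89/4', '91/5', '91/4', '89/4', '79/3', '57/2', '48/11', '59/42', '87/54', '103/23', '108/7', '115/8', '132/10', '153/13', '181/16', '222/14', '217/17', '156/14']
scene 287 ['210/9', '208/11', '212/11', '215/12', '219/12', '225/10', '228/7', '228/6', '227/6', '219/8', '194/3', '157/0', '122/-2', '99/-2', '90/-2', '90/0', '89/4', '91/4', '90/5', '87/4', '86/4', '82/2', '65/3', '50/8', '46/26', '61/66', '82/82', '99/39', '105/10', '110/7', '122/6', '14
[... 1046 characters left out ...]
'209/16', '151/14']
s17 287 ['210/9', '208/10', '213/10', '218/11', '221/11', '226/8', '229/6', '231/6', '229/6', '221/8', '198/5', '164/-5', '131/-15', '116/-20', '105/-13', '97/-6', '92/-2', '91/1', '90/4', '87/5', '86/4', '69/3', '60/1', '48/1', '42/1', '39/2', '43/18', '60/54', '81/74', '106/36', '117/13', '142/12', '163/14', '164/14', '164/13', '139/14']
s17 289 ['132/8', '130/7', '113/6', '118/8', '135/8', '177/10', '212/11', '218/9', '196/3', '157/-7', '125/-17', '109/-15', '102/-11', '97/-4', '90/0', '90/1', '91/3', '89/2', '84/4', '71/4', '56/2', '50/1', '43/0', '42/8', '45/24', '55/55', '68/73', '87/63', '107/40', '122/17', '131/10', '137/9', '150/12', '153/14', '147/13', '130/14']
```

The strap has come down about 2 px (roughly 7.5 mm). The lower edge of the pad projects to the 52 mm seat height, the lever is at about 0.35, and nothing is being touched, so I'm handing in.

```bash
python3 -c "
from station import job
print(job.sign_off())"
```

```text
the job is handed in; nothing more can be done
None
```

The job is handed in: the lever is on green (about 0.35 rad), the strap is down about 7.5 mm onto the injector as far as the cameras show, and the handle was pulled up to about 13 N, held near 11.5 N and released. The pawl jumped a tooth three times, each above about 6–9 N, before it held, and the sign-off gave no verdict.

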